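Refit the filter cassette in the pallet stacker's battery charger

ROBOT

A 6-joint arm with a two-finger parallel gripper is mounted at the origin on the work surface. World frame = base frame: x ahead of the robot, y to its left, z up, the work surface at z = 0. Lengths are in m, angles in rad, forces in N, time in s.
With the tool pointing down it reaches from about 0.325 to 0.775 m from the base axis. Payload 5.5 kg.
Tool frame: the origin (TCP) lies at the very end of the fingers, on their centre line; the grasp point (between the pads) lies 19 mm behind it; x points along the fingers, z is the direction in which the jaws open and shut, and the axes are right-handed (so a half turn about x gives the same grasp; the last joint's range is limited). The gripper opens to 88 mm and grips with 3 to 60 N. Pads are 20 mm wide; open, the fingers measure 115 mm over their backs; the gripper's body (75 mm by 178 mm) begins 61 mm behind the grasp point.
Start: joints at [1.149, 0.091, 1.231, -0, 1.82, -0.057], TCP at [0.214, 0.561, 0.223] pointing down, gripper open.
Joint ranges: [-2.87, 2.87], [-0.86, 2.18], [0.17, 2.46], [-1.51, 4.65], [0.06, 2.69], [-2.65, 2.65]. Speed limits (rad/s): [2.57, 2.57, 3.01, 3.14, 3.14, 3.14].

INTERFACE

Orientations are given as a unit quaternion [x, y, z, w].
In Python, from plant import state, get_image, get_calibration, sign_off gives the robot as it stands.
- The arm moves only by the tool step_arm, never from a script. Its argument "commands" is a list that holds one entry, the list of rows, each a list of 7 numbers: the shift along the world's x, y, z in cm, then the turn, a rotation vector about the world's x, y, z in rad, then the finger opening in cm, from 0 to 8.78. A call has 1 to 8 rows; each row shifts and turns the commanded pose from where the row before left it; what a row does not reach is not made up. A row lasts 1/12 s, in which the tool goes at most 41.7 mm and 7.16 degrees, less where a joint would pass 70% of its speed; a pose out of reach is approached as far as the arm can. A call is refused whole if a number of a shift passes 4.17 or a number of a turn 0.125, either way. A call with a gripper value outside its range is refused whole. The fingers move at their own pace and stop on an object; "force" is the grip in N (left out, the last holds). Time passes only in rows, so rows that do not move let the fingers close. It gives the time, the measured TCP pose, the force and the opening at its end, in the units of the state.
- state(): the state, without advancing time (a new reading comes with each control period).
- get_image(name): name is "side" or "top" or "wrist"; returns (picture, depth): 400x640x3 uint8, red, green, blue; 400x640 float32, m along the optical axis (not along the pixel's ray), 0 where there is no reading.
- get_calibration(name): a dict with "K" (3x3 intrinsics, pixels), "R" (3x3) and "t" (3): a world point X has camera coordinates R X + t; the wrist camera has in their place "tool_from_camera" (4x4, takes a point from camera to tool coordinates, whose origin is the TCP and whose axes are the tool frame's). Camera axes: x right, y down, z forward; pixel columns grow to the right and rows downward; lengths in m; the calibration is good to about 2 mm. A picture is of the moment at which its call begins: read the wrist's pose just before it. get_calibration takes no time and is no camera call.
- sign_off(): hands the job in, once; it reports no verdict.
The state is a dict: "t": time; "joint_pos": joint angles; "qvel": joint speeds; "effort": joint torques, N m; "position": TCP position; "tool_rot": TCP orientation; "force": force on the tool from outside, world axes, zero at the start; "torque": the same for the moment, N m; "gripper_width": finger opening in m.
Only numpy, scipy, OpenCV 4.12 (cv2) and the standard library are available. Lean on these libraries where they do the work, as an engineer would, in place of code of your own. Each camera call takes 0.05 s, during which the arm holds its last target. There are 200 camera calls.

TASK

Refit the black filter cassette in the grey filter bay of the battery charger: tilt it, hook its thin tongue under the retaining lip and push it in to the stop, then swing the other edge down and press until the spring catch snaps over it and the cassette lies fully home. Do not force it anywhere and do not let it drop; let go at the end, and leave the carton and the tape roll where they are.

Things in the scene. Friction and masses are not known exactly. Their poses are not given: they have to be found in the camera images.
- charger: Dark steel base of the charger lying on its back, immovable, 285 x 216 x 30 mm. Origin: on the bench under the base's middle mark, z up; x runs about to the robot's left. On it is bolted the grey filter bay (stop wall, lip, side walls, hood, catch), rigid. Its bolts sit in slots: the whole bay is shifted along x by -20 to +20 mm from the places named here, and this is not reported: see or feel it.
- recess_floor (a point): Middle of the recess floor, (0, 0, 30) mm in the charger's frame: the base's flat rigid top. The recess is 152.5 mm long (x -75 to +77.5) and 128 mm wide (y -64 to +64), side walls 14 mm high; its ends shift with the bay by up to 20 mm in x, its y does not. The seated cassette lies on this floor, pushed in to the stop wall within about 2 mm, axes parallel to the charger's.
- lip_middle (a point): Middle of the retaining lip's lower free edge if the bay stood at shift 0, (-61, 0, 44) mm in the charger's frame. The lip overhangs the recess by 14 mm (x -75 to -61, plus shift), 128 mm wide, underside 14 mm and top 20 mm above the floor. The rigid stop wall behind it is at x = -75 plus shift, 16 mm thick. The tongue slides beneath the lip towards -x.
- hood_middle (a point): Top edge of the hood's upright face, the block at the recess's +x end, if at shift 0: (77.5, 0, 92) mm in the charger's frame; hood 72 mm deep. Lip and hood let the cassette in only tilted, tongue low, handle leaning to -x. At 35 degrees its tip can come down 0 to 50 mm in front of the lip's edge, at 27 only 0 to 16 mm. At 35 it jams 3 mm short of the stop wall; at 27 it reaches it.
- catch (a joint): Black spring catch 44 mm wide in the hood face, steep ramp on top, nose 6 mm out of the face and 17.5 mm above the recess floor. 0 = sprung out, to 0.009 m = pushed into the hood (+x). The edge coming down pushes it in about 4 mm, then it springs back over the cassette. Pressing the edge down takes roughly 4 to 12 N; the cassette's weight alone, lowered gently, does not do it.
- cassette: Black plastic filter cassette, 150 (x) x 120 mm (y), 0.3 to 0.5 kg, loose, lying flat, handle up. Origin: middle of the underside, z up. Frame 14 mm thick, x -51 to +75; thin tongue 5 mm thick, 110 mm wide, level with the underside, x -75 to -51. The tongue is its lower-numbered x end, which goes under the lip.
- tongue (a point): Middle of the tongue's tip, at (-75, 0, 2.5) mm in the cassette's frame. Axes as the cassette's.
- free_edge (a point): Middle of the cassette's top edge opposite the tongue, at (75, 0, 14) mm in its frame, 44 mm above the bench when seated. The catch closes over this edge; the frame within 40 mm of it can be pressed with the fingertips.
- handle (a point): Centre of the bow handle's bar, at (10, 0, 45) mm in the cassette's frame: bar 14 mm thick (x), 80 mm long (y), 18 mm high (z 36 to 54), 22 mm of air below it between two end posts at y = +-30 to +-40 mm. Grip it across the 14 mm, fingers closing along the cassette's x.
- carton: Closed cardboard carton 160 x 120 x 90 mm, bystander. Origin: centre of its underside.
- tape_roll: Roll of tape standing on its flat side, 104 mm across, 48 mm high, bystander. Origin: centre of its underside.
Not all that is in view belongs to the job. What is meant by the cassette is not blue, purple or turquoise, and is the smaller of those in its own colour.

How it is judged:
By the outcome, as a careful person would: the job done as asked, in the order asked, and still so for the second after the job is handed in, with the robot touching nothing.
It also fails if it takes over 48 s, if anything falls off the work surface, if the arm or the gripper's body presses on something with over 40 N, if the wrist force passes 120 N, or if a joint passes its speed limit or range.

## Working session

There is one attempt and no reset: what is moved stays moved. The work goes in short steps, Python scripts to look and compute and a tool call to move; the robot and the scene stay as the last step left them, time stands still between calls to the robot, and variables do not carry over. Pictures are saved under pics/ and viewed, about 8 in all and at most 12, crops included, and the job is handed in when it is done.

Besides the shell and the picture viewer there is one more tool, called as name(argument=value, ...), one argument or row to a line, values as JSON. step_arm: Moves the arm, as the interface text tells. Its arguments: {"type":"object","properties":{"commands":{"type":"array","items":{"type":"array","items":{"type":"array","items":{"type":"number"}}}},"force":{"type":"number"}},"required":["commands"]}

```bash
ls; mkdir -p pics; python3 - <<'E'
from plant import *
import cv2,numpy as np
s=state();print({k:np.round(v,3) for k,v in s.items()})
for n in ("top","side"):
    im,d=get_image(n);np.savez(f"pics/{n}0.npz",im=im,d=d);cv2.imwrite(f"pics/{n}0.png",im[:,:,::-1])
    c=get_calibration(n);print(n,c)
print(get_calibration("wrist"))
E
```

```text
pics
{'t': np.float64(0.0), 'joint_pos': array([ 1.149,  0.092,  1.232, -0.   ,  1.82 , -0.057]), 'qvel': array([-0.   , -0.   ,  0.001, -0.001,  0.001,  0.   ]), 'effort': array([-1.0000e-03, -4.4647e+01, -4.0644e+01,  7.0000e-02,  3.0000e-02,
       -0.0000e+00]), 'position': array([0.214, 0.56 , 0.222]), 'tool_rot': array([-0.401,  0.583,  0.401,  0.582]), 'force': array([ 0.787,  0.029, -0.176]), 'torque': array([-0.027, -0.06 , -0.022]), 'gripper_width': np.float64(0.088)}
top {'K': array([[412.62893467,   0.        , 322.12835845],
       [  0.        , 412.62893467, 198.3892235 ],
       [  0.        ,   0.        ,   1.        ]]), 'R': array([[-0.02708775, -0.99927347, -0.02681011],
       [-0.99154636,  0.03026349, -0.12617424],
       [ 0.12689394,  0.02316569, -0.99164574]]), 't': array([0.04306322, 0.54969937, 1.33035352])}
side {'K': array([[376.08443874,   0.        , 320.59240335],
       [  0.        , 376.08443874, 200.65350955],
       [  0.        ,   0.        ,   1.        ]]), 'R': array([[ 0.93760054, -0.34760377,  0.00876592],
       [-0.20140433, -0.56345828, -0.80121848],
       [ 0.28344579,  0.74945739, -0.5983077 ]]), 't': array([-0.50375549,  0.17062181,  1.03808189])}
{'K': array([[298.50541052,   0.        , 320.15802522],
       [  0.        , 298.50541052, 197.48722531],
       [  0.        ,   0.        ,   1.        ]]), 'tool_from_camera': array([[ 9.81077250e-05, -2.57339858e-01,  9.66320955e-01,
        -1.60909433e-01],
       [ 5.35170501e-04, -9.66320808e-01, -2.57339873e-01,
         6.96835661e-02],
       [ 9.99999852e-01,  5.42393499e-04,  4.29171649e-05,
        -5.70672055e-04],
       [ 0.00000000e+00,  0.00000000e+00,  0.00000000e+00,
         1.00000000e+00]])}
```

View pics/top0.png

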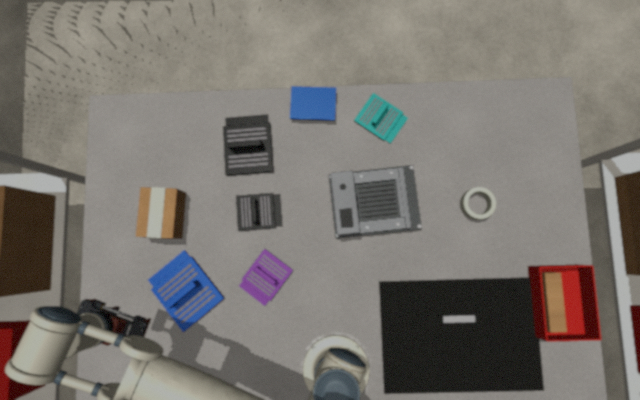

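View pics/side0.png

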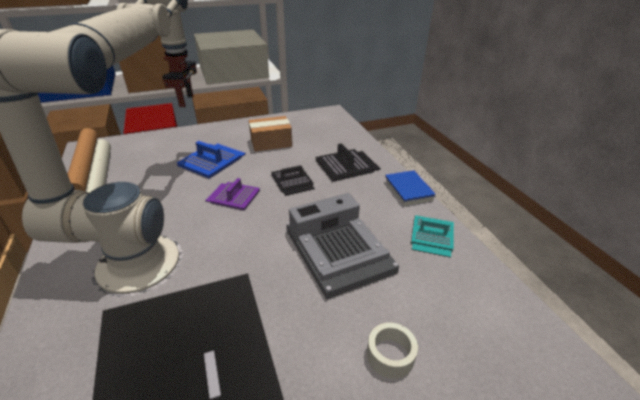

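The top view shows the small black cassette at about (258,211) and the larger black decoy at (248,145). The charger is at (375,200), with its hood on the left (about 345), which is the robot's left. The side view agrees: cassette at (292,180), hood at (322,215).

```bash
cat > h.py <<'E'
from plant import *
import cv2,numpy as np
from scipy.spatial.transform import Rotation as Ro
def ray(n,uv,z,pose=None):
    """pixels -> world points on plane height z"""
    c=get_calibration(n);uv=np.atleast_2d(uv).astype(float)
    d=np.c_[uv,np.ones(len(uv))]@np.linalg.inv(c["K"]).T
    if n=="wrist":
        p,q=pose;T=c["tool_from_camera"];R=Ro.from_quat(q).as_matrix()
        o=R@T[:3,3]+p;D=d@(R@T[:3,:3]).T
    else:
        R=c["R"];o=-R.T@c["t"];D=d@R
    return o+D*((z-o[2])/D[:,2])[:,None]
def cloud(n,dep,pose=None):
    c=get_calibration(n);v,u=np.mgrid[:400,:640]
    d=np.stack([u,v,np.ones_like(u)],-1)@np.linalg.inv(c["K"]).T*dep[...,None]
    if n=="wrist":
        p,q=pose;T=c["tool_from_camera"];R=Ro.from_quat(q).as_matrix()
        return (d@T[:3,:3].T+T[:3,3])@R.T+p
    return (d-c["t"])@c["R"]
def snap(tag):
    s=state();pose=(np.array(s["position"]),np.array(s["tool_rot"]))
    im,d=get_image("wrist");np.savez(f"pics/{tag}.npz",im=im,d=d,p=pose[0],q=pose[1]);cv2.imwrite(f"pics/{tag}.png",im[:,:,::-1])
    return im,d,pose
E
python3 - <<'E'
from h import *
f=np.load("pics/top0.npz");im,d=f["im"],f["d"]
P=cloud("top",d)
m=((im.max(2)<75)).astype(np.uint8);m[:, :232]=0;m[:,285:]=0;m[:188]=0;m[236:]=0
n,l,st,ce=cv2.connectedComponentsWithStats(m)
k=1+st[1:,4].argmax();print(st[k])
r=cv2.minAreaRect(np.argwhere(l==k)[:,::-1].astype(np.float32));print(r)
print(ray("top",cv2.boxPoints(r),.014).round(3))
print("heights",np.percentile(P[l==k][:,2],[1,10,50,90,99]).round(3))
hi=P[(l==k)&(P[...,2]>.035)];print("handle",hi.mean(0).round(3),len(hi),hi.min(0).round(3),hi.max(0).round(3))
print("charger px",ray("top",[[331,170],[412,166],[420,231],[334,238]],.03).round(3))
a=cv2.resize(im[185:240,225:290,::-1],None,fx=6,fy=6,interpolation=cv2.INTER_CUBIC)
b=cv2.resize(im[155:245,320:430,::-1],None,fx=3.6,fy=3.6,interpolation=cv2.INTER_CUBIC)
h=max(a.shape[0],b.shape[0]);o=np.zeros((h,a.shape[1]+b.shape[1],3),np.uint8);o[:a.shape[0],:a.shape[1]]=a;o[:b.shape[0],a.shape[1]:]=b
cv2.imwrite("pics/crop0.png",o)
E
```

```text
[237 194  44  36 723]
((258.56549072265625, 211.61380004882812), (34.17621994018555, 42.397300720214844), 86.633544921875)
[[0.571 0.318 0.014]
 [0.575 0.174 0.014]
 [0.46  0.169 0.014]
 [0.456 0.311 0.014]]
heights [0.    0.005 0.014 0.053 0.059]
handle [0.511 0.241 0.104] 130 [ 0.377 -0.004  0.036] [0.556 0.261 1.39 ]
charger px [[ 0.646 -0.005  0.03 ]
 [ 0.651 -0.275  0.03 ]
 [ 0.434 -0.29   0.03 ]
 [ 0.419 -0.008  0.03 ]]
```

View pics/crop0.png

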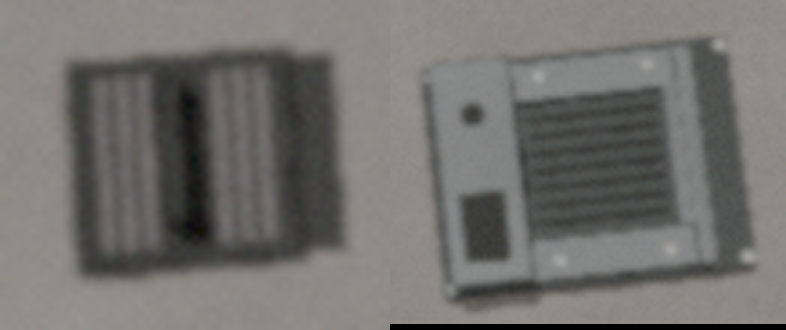

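The crop shows the cassette's tongue on the right (about 330,150), which is the robot's right. That is the same sense as the bay, whose lip is on the right with the hood on the left. I'll work out the move to a close view above the cassette.

```bash
python3 - <<'E'
from h import *
s=state();R=Ro.from_quat(s["tool_rot"]);print(R.as_matrix().round(3))
# target: tool x down, z along cassette +x dir (from tongue to free edge)
a=np.arctan2(0.3145-0.1715,0.5135-0.5175);print("cass yaw",a, "charger yaw",np.arctan2(.2725,(.5325-.5425)))
for sg in (1,-1):
    z=sg*np.array([np.cos(a),np.sin(a),0]);x=np.array([0,0,-1.]);y=np.cross(z,x)
    T=Ro.from_matrix(np.c_[x,y,z]);print(sg,(T*R.inv()).as_rotvec().round(3))
E
```

```text
[[-0.001 -0.934  0.357]
 [-0.002  0.357  0.934]
 [-1.     0.    -0.002]]
cass yaw 1.5987610627647622 charger yaw 1.6074771145515485
1 [ 0.002 -0.     0.393]
-1 [-1.000e-03 -2.000e-03 -2.749e+00]
```

step_arm(
  commands=[
    [[2.4,-2.6,0,0,0,0.033,8],[2.4,-2.6,0,0,0,0.033,8],[2.4,-2.6,0,0,0,0.033,8],[2.4,-2.6,0,0,0,0.033,8],[2.4,-2.6,0,0,0,0.033,8],[2.4,-2.6,0,0,0,0.033,8],[2.4,-2.6,0,0,0,0.033,8],[2.4,-2.6,0,0,0,0.033,8]],
  ],
)

```text
t: 0.77
position: [0.4068, 0.351, 0.2222]
tool_rot: [-0.475, 0.524, 0.475, 0.524]
force: [0.6, 1.0, -0.0]
gripper_width: 0.0798
```

step_arm(
  commands=[
    [[2.4,-2.6,0,0,0,0.033,8],[2.4,-2.6,0,0,0,0.033,8],[2.4,-2.6,0,0,0,0.033,8],[2.4,-2.6,0,0,0,0.033,8],[0,0,0,0,0,0,8],[0,0,0,0,0,0,8],[0,0,0,0,0,0,8]],
  ],
)

```text
t: 1.35
position: [0.5017, 0.2488, 0.2222]
tool_rot: [-0.507, 0.493, 0.508, 0.492]
force: [-1.0, 0.1, -0.0]
gripper_width: 0.0799
```

```bash
python3 - <<'E'
from h import *
im,d,pose=snap("w1");print(state()["position"],Ro.from_quat(pose[1]).as_matrix().round(3),state()["joint_pos"])
E
```

```text
[0.50140973 0.24928027 0.22240696] [[-0.001 -1.    -0.03 ]
 [ 0.    -0.03   1.   ]
 [-1.     0.001  0.   ]] [ 4.00286956e-01 -1.65250052e-02  1.34136554e+00  5.42543773e-04
  1.81736895e+00 -1.20206587e+00]
```

View pics/w1.png

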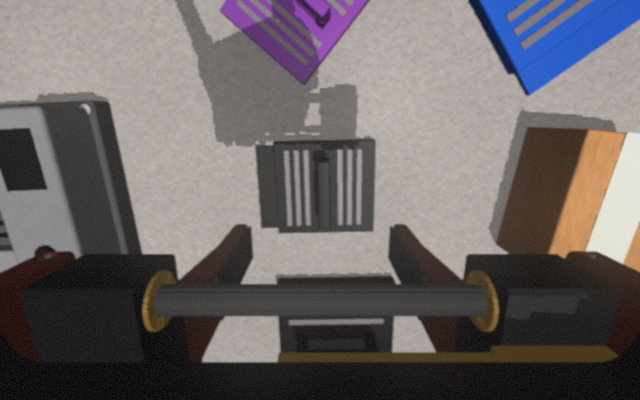

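The wrist view shows the cassette at about (316,186), with its tongue at the left (x about 258–275) and the handle bar at (321,185). Next is the precise pose.

```bash
python3 - <<'E'
from h import *
f=np.load("pics/w1.npz");im,d,pose=f["im"],f["d"],(f["p"],f["q"])
P=cloud("wrist",d,pose);g=im.mean(2)
roi=np.zeros((400,640),bool);roi[130:238,250:385]=1
m=(roi&(g<90)).astype(np.uint8);m=cv2.morphologyEx(m,cv2.MORPH_CLOSE,np.ones((11,11)))
n,l,st,ce=cv2.connectedComponentsWithStats(m);k=1+st[1:,4].argmax();print(st[k])
for name,lo,hi in(("frame",.009,.02),("handle",.047,.062)):
    s=(l==k)&(P[...,2]>lo)&(P[...,2]<hi)
    n2,l2,st2,_=cv2.connectedComponentsWithStats(s.astype(np.uint8));k2=1+st2[1:,4].argmax();s=l2==k2
    q=P[s];r=cv2.minAreaRect(q[:,:2].astype(np.float32)*1000);print(name,len(q),q.mean(0).round(4),np.median(q[:,2]).round(4),r)
    uv=np.argwhere(s)[:,::-1].astype(np.float32);r=cv2.minAreaRect(uv);B=cv2.boxPoints(r)
    print(ray("wrist",B,.014 if name=="frame" else .054,pose).round(4).tolist())
s=(l==k)&(P[...,2]<.02);q=P[s];print("all low",cv2.minAreaRect(q[:,:2].astype(np.float32)*1000))
E
```

```text
[  256   139   118    94 10332]
frame 7979 [0.5133 0.2537 0.0131] 0.0131 ((516.9868774414062, 253.73910522460938), (118.77103424072266, 123.96479034423828), 2.901718854904175)
[[0.4606, 0.19, 0.014], [0.4542, 0.3109, 0.014], [0.572, 0.3225, 0.014], [0.5792, 0.1916, 0.014]]
handle 818 [0.5161 0.2527 0.0527] 0.0528 ((517.3169555664062, 252.77108764648438), (79.38139343261719, 14.01909351348877), 2.9850969314575195)
[[0.4776, 0.2437, 0.054], [0.4769, 0.257, 0.054], [0.5557, 0.262, 0.054], [0.5566, 0.2479, 0.054]]
all low ((517.385009765625, 242.0829620361328), (119.08745574951172, 147.29086303710938), 2.949385643005371)
```

step_arm(
  commands=[
    [[0.4,0.1,-2,0,0,0.006,8],[0.4,0.1,-3,0,0,0.006,8],[0.4,0.1,-3.4,0,0,0.006,7],[0.38,0.05,-3.4,0,0,0.004,6],[0,0,-3.4,0,0,0,5],[0,0,-2.4,0,0,0,4],[0,0,-1.5,0,0,0,4],[0,0,-0.5,0,0,0,4]],
  ],
)

```text
t: 2.07
position: [0.5149, 0.2527, 0.0229]
tool_rot: [-0.513, 0.488, 0.515, 0.484]
force: [-0.2, 0.7, -0.9]
gripper_width: 0.0436
```

step_arm(
  commands=[
    [[0,0,0,0,0,0,3],[0,0,0,0,0,0,2.2],[0,0,0,0,0,0,1.4],[0,0,0,0,0,0,0.5],[0,0,0,0,0,0,0.5],[0,0,0,0,0,0,0.5]],
  ],
  force=45,
)

```text
t: 2.57
position: [0.5187, 0.2528, 0.0286]
tool_rot: [0.513, -0.485, -0.513, -0.488]
force: [-0.1, 1.2, 5.3]
gripper_width: 0.0136
```

step_arm(
  commands=[
    [[0,0,0.5,0,0,0,0.5],[0,0,1.5,0,0,0,0.5],[0,0,3,0,0,0,0.5],[0,0,3.5,0,0,0,0.5],[0,0,3.5,0,0,0,0.5],[0,0,3.5,0,0,0,0.5],[0,0,3.5,0,0,0,0.5],[0,0,3,0,0,0,0.5]],
  ],
)

```text
t: 3.23
position: [0.5176, 0.2516, 0.2484]
tool_rot: [0.513, -0.487, -0.513, -0.486]
force: [0.4, 0.0, -2.4]
gripper_width: 0.0139
```

step_arm(
  commands=[
    [[0,-1,0,0,0,0,0.5],[0,-2,0,0,0,0,0.5],[0,-2,0,0,0,0,0.5],[0,-2,0,0,0,0,0.5],[0,-1,0,0,0,0,0.5],[0,0,0,0,0,0,0.5],[0,0,0,0,0,0,0.5],[0,0,0,0,0,0,0.5]],
  ],
)

```text
t: 3.9
position: [0.5177, 0.1726, 0.2459]
tool_rot: [-0.513, 0.487, 0.514, 0.486]
force: [0.5, 0.4, -4.4]
gripper_width: 0.014
```

```bash
python3 - <<'E'
from h import *
im,d,pose=snap("w2");s=state();print(pose,s["force"],s["gripper_width"],s["torque"])
E
```

```text
(array([0.51768108, 0.17256783, 0.24589226]), array([-0.51282469,  0.48665169,  0.5135428 ,  0.48626614])) [-0.03095608 -0.03454008 -3.22330301] 0.01349643499588985 [ 0.02576195 -0.03056935  0.03224403]
```

View pics/w2.png

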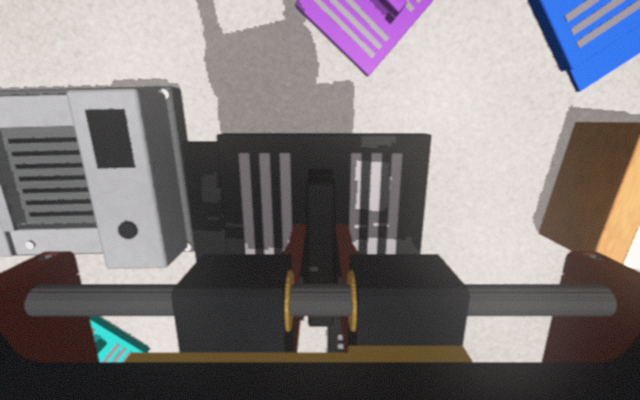

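The cassette hangs level in the grip, with its tongue to the left. The charger's hood is at (120,150) in the picture, but the lip end is out of view, so I'll raise the tool.

step_arm(
  commands=[
    [[0,0,2,0,0,0,0.5],[0,0,3,0,0,0,0.5],[0,0,3,0,0,0,0.5],[0,0,2,0,0,0,0.5],[0,0,0,0,0,0,0.5],[0,0,0,0,0,0,0.5],[0,0,0,0,0,0,0.5]],
  ],
)

```text
t: 4.53
position: [0.5178, 0.1725, 0.3446]
tool_rot: [-0.513, 0.487, 0.514, 0.486]
force: [0.4, -0.4, -4.3]
gripper_width: 0.0137
```

```bash
python3 - <<'E'
from h import *
im,d,pose=snap("w3");print(pose)
P=cloud("wrist",d,pose)
reg=(P[...,1]<.02)&(P[...,0]>.35)&(P[...,0]<.72)&(d>0.2);reg[:,240:]=0
hh,e=np.histogram(P[reg][:,2],np.arange(-.02,.12,.003));print([(round(a,3),int(b)) for a,b in zip(e,hh) if b>80])
for nm,lo,hi in(("base+",.022,.1),("hoodtop",.085,.1),("lip50",.047,.055)):
    s=(reg&(P[...,2]>lo)&(P[...,2]<hi)).astype(np.uint8);s=cv2.morphologyEx(s,cv2.MORPH_OPEN,np.ones((3,3)))
    n,l,st,_=cv2.connectedComponentsWithStats(s)
    for k in 1+np.argsort(-st[1:,4])[:3]:
        if st[k,4]<60: continue
        q=P[l==k];r=cv2.minAreaRect(q[:,:2].astype(np.float32)*1000);print(nm,st[k],q.mean(0).round(4),np.round(r[0],1),np.round(r[1],1),round(r[2],2))
E
python3 - <<'E'
import cv2
im=cv2.imread("pics/w3.png")[60:290,0:270];cv2.imwrite("pics/w3c.png",cv2.resize(im,None,fx=2.6,fy=2.6,interpolation=cv2.INTER_CUBIC))
E
```

```text
(array([0.51780377, 0.1725496 , 0.34458596]), array([-0.51282953,  0.48703255,  0.51380371,  0.48560366]))
[(np.float64(-0.005), 2856), (np.float64(-0.002), 19417), (np.float64(0.001), 465), (np.float64(0.025), 890), (np.float64(0.028), 7014), (np.float64(0.031), 381), (np.float64(0.04), 1769), (np.float64(0.043), 2098), (np.float64(0.046), 1186), (np.float64(0.049), 1142), (np.float64(0.088), 2666), (np.float64(0.091), 3645), (np.float64(0.094), 156)]
base+ [   16    93   194   144 21621] [ 0.5261 -0.1423  0.0534] [ 538.7 -145.2] [216.6 286. ] 4.48
hoodtop [ 129   96   64  141 6532] [ 0.5199 -0.0476  0.0912] [530.6 -44.8] [200.3  73.3] 4.37
lip50 [  31  102   46  128 2071] [ 0.5418 -0.2352  0.0491] [ 545.3 -233.9] [198.   32.2] 4.7
```

View pics/w3c.png

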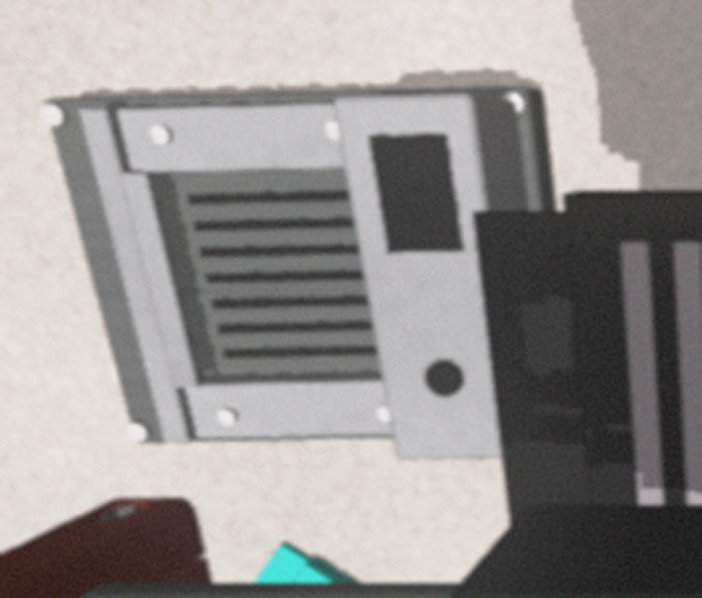

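The crop shows the whole bay: lip and stop wall on the left, hood on the right, recess between them. Hood and lip agree on a shift of about -12.9 mm, with yaw about 4.5°. Next I'll measure how the cassette sits in the hand and work out the turn.

```bash
cat >> h.py <<'E'
YAW=np.deg2rad(94.5);X=np.array([np.cos(YAW),np.sin(YAW),0]);Y=np.array([-X[1],X[0],0]);B=np.array([.5397,-.1581,.03]) # bay frame (shifted), floor
def inhand(P,l,pose):
    R=Ro.from_quat(pose[1]).as_matrix();return (P-pose[0])@R
def goal(theta,t,h,yoff=0,Lx=.085,Lz=.0286):
    """TCP position and rotation: tilt theta (deg), bottom tip t m from stop, h m above floor"""
    th=np.deg2rad(theta);tcp=B+X*(-.075+t+Lx*np.cos(th)-Lz*np.sin(th))+Y*yoff+np.array([0,0,1])*(h+Lx*np.sin(th)+Lz*np.cos(th))
    z0=X;x0=np.array([0,0,-1.]);R0=Ro.from_matrix(np.c_[x0,np.cross(z0,x0),z0])
    return tcp,Ro.from_rotvec(-th*Y)*R0
def delta(g,s=None):
    s=s or state();print("shift cm",((g[0]-s["position"])*100).round(2),"turn",(g[1]*Ro.from_quat(s["tool_rot"]).inv()).as_rotvec().round(3))
E
python3 - <<'E'
from h import *
for tag in("w2","w3"):
    f=np.load(f"pics/{tag}.npz");im,d,pose=f["im"],f["d"],(f["p"],f["q"])
    P=cloud("wrist",d,pose);C=inhand(P,None,pose) # tool: x along fingers, z ~ cassette x
    s=(d>0)&(C[...,0]>.005)&(C[...,0]<.025)&(C[...,1]>.0)&(abs(C[...,2])<.07)
    s[255:]=0
    q=C[s];A=np.c_[q[:,1:],np.ones(len(q))];
    co,*_=np.linalg.lstsq(A,q[:,0],rcond=None)
    r=abs(A@co-q[:,0])<.003;co,*_=np.linalg.lstsq(A[r],q[r,0],rcond=None)
    print(tag,len(q),"plane x=",co.round(4),"z ext",np.percentile(q[:,2],[.5,99.5]).round(4),"y max",np.percentile(q[:,1],99.5).round(4))
    s=(d>0)&(C[...,0]>.018)&(C[...,0]<.035)&(C[...,1]>.0)&(C[...,2]<-.062)&(C[...,2]>-.1);s[255:]=0
    q=C[s];print("tongue",len(q),np.median(q[:,0]).round(4),np.percentile(q[:,2],[1,50]).round(4))
delta(goal(35,.034,.09))
E
```

```text
w2 19302 plane x= [0.0027 0.0015 0.0154] z ext [-0.0691  0.0634] y max 0.0612
tongue 2919 0.0245 [-0.0853 -0.0748]
w3 19274 plane x= [0.0027 0.0018 0.0154] z ext [-0.0692  0.0635] y max 0.0612
tongue 2922 0.0245 [-0.0853 -0.0748]
shift cm [  2.11 -31.83 -15.18] turn [0.61  0.037 0.023]
```

step_arm(
  commands=[
    [[0.2,-1.5,0,0.05,0.003,0.002,0.5],[0.2,-2.7,-0.5,0.05,0.003,0.002,0.5],[0.2,-2.7,-0.5,0.05,0.003,0.002,0.5],[0.2,-2.7,-0.5,0.05,0.003,0.002,0.5],[0.2,-2.7,-0.5,0.05,0.003,0.002,0.5],[0.2,-2.7,-0.5,0.05,0.003,0.002,0.5],[0.2,-2.7,-0.5,0.05,0.003,0.002,0.5],[0.2,-2.7,-0.5,0.05,0.003,0.002,0.5]],
  ],
)

```text
t: 5.25
position: [0.5333, -0.0333, 0.3095]
tool_rot: [-0.402, 0.376, 0.61, 0.569]
force: [0.6, -0.1, -3.3]
gripper_width: 0.0139
```

step_arm(
  commands=[
    [[0.1,-2.7,-0.5,0.05,0.003,0.002,0.5],[0.1,-2.7,-0.5,0.05,0.003,0.002,0.5],[0.1,-2.7,-0.5,0.05,0.003,0.002,0.5],[0.1,-2.0,-0.5,0.05,0.003,0.002,0.5],[0.1,-1.3,-0.5,0.01,0.0,0,0.5],[0,0,0,0,0,0,0.5],[0,0,0,0,0,0,0.5],[0,0,0,0,0,0,0.5]],
  ],
)

```text
t: 5.92
position: [0.539, -0.1449, 0.2868]
tool_rot: [-0.34, 0.312, 0.65, 0.603]
force: [0.2, 1.0, -3.9]
gripper_width: 0.0135
```

```bash
sed -i 's/Lz=.0286/Lz=.029/' h.py; python3 - <<'E'
from h import *
delta(goal(35,.034,.05));s=state();print(s["joint_pos"].round(2),s["force"].round(1))
E
```

```text
shift cm [ -0.02  -0.13 -13.43] turn [0.    0.004 0.   ]
[-0.61  0.23  1.07  0.57  2.17 -2.01] [ 0.2  1.  -3.9]
```

step_arm(
  commands=[
    [[0,-0.1,-1,0,0.004,0,0.5],[0,0,-2.2,0,0,0,0.5],[0,0,-2.5,0,0,0,0.5],[0,0,-2.5,0,0,0,0.5],[0,0,-2.2,0,0,0,0.5],[0,0,-1.5,0,0,0,0.5],[0,0,-1,0,0,0,0.5],[0,0,-0.5,0,0,0,0.5]],
  ],
)

```text
t: 6.58
position: [0.5386, -0.1461, 0.1515]
tool_rot: [-0.338, 0.314, 0.652, 0.602]
force: [-0.8, 0.8, -4.4]
gripper_width: 0.0137
```

step_arm(
  commands=[
    [[0,0,0,0,0,0,0.5],[0,0,0,0,0,0,0.5],[0,0,0,0,0,0,0.5]],
  ],
)

```text
t: 6.83
position: [0.5394, -0.1472, 0.1542]
tool_rot: [-0.34, 0.313, 0.65, 0.603]
force: [0.2, -0.1, -4.0]
gripper_width: 0.0134
```

```bash
python3 - <<'E'
from h import *
delta(goal(35,.034,.0));im,d,pose=snap("w4");s=state();print(s["force"].round(1))
sd,ds=get_image("side");np.savez("pics/s4.npz",im=sd,d=ds)
a=sd[110:310,240:440,::-1];a=cv2.resize(a,(400,400),interpolation=cv2.INTER_CUBIC);b=im[:,:400,::-1]
cv2.imwrite("pics/c4.png",np.hstack([b,a]))
E
```

```text
shift cm [-0.07  0.11 -5.17] turn [0.001 0.002 0.001]
[ 0.2  0.4 -4.4]
```

View pics/c4.png

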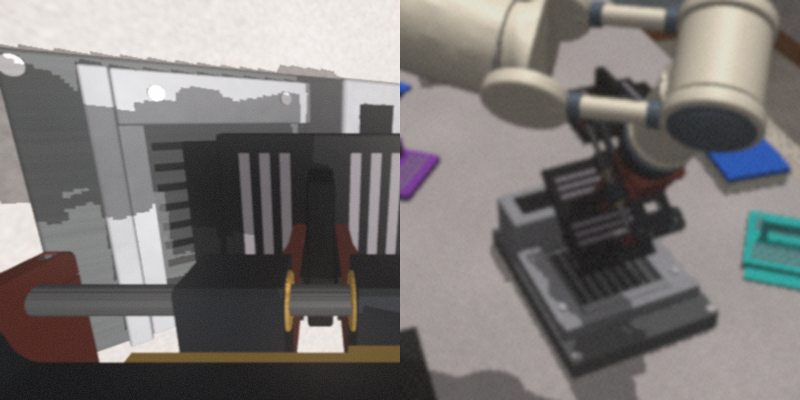

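The wrist view shows the tongue tip (about x 183) over the recess, in front of the lip edge (about x 120–147). The side view agrees. I'll refine the lip and side wall positions from this close depth.

```bash
python3 - <<'E'
from h import *
f=np.load("pics/w4.npz");im,d,pose=f["im"],f["d"],(f["p"],f["q"])
P=cloud("wrist",d,pose);bx=(P-B)@X;by=(P-B)@Y;z=P[...,2]-.03
v,u=np.mgrid[:400,:640];ok=(d>.1)&(u<310)&(v<275)
for lo,hi in((-.004,.004),(.010,.0165),(.017,.024)):
    s=ok&(z>lo)&(z<hi)&(abs(bx)<.12)&(abs(by)<.12);print((lo,hi),s.sum(),np.median(z[s]).round(4))
s=ok&(z>.0175)&(z<.024)&(bx<-.03)&(bx>-.12)
for a in np.arange(-.08,.1,.02):
    k=s&(by>a)&(by<a+.02)
    if k.sum()>30: print("lip by",a.round(2),"bx",np.percentile(bx[k],[2,98]).round(4),"z",np.median(z[k]).round(4),k.sum())
s=ok&(z>.010)&(z<.0168)&(by>.05)&(bx>-.05)&(bx<.02);print("side wall by min/max",np.percentile(by[s],[2,98]).round(4),np.median(z[s]).round(4))
C=inhand(P,None,pose)
s=ok&(C[...,2]<-.062)&(C[...,2]>-.1)&(C[...,0]>.018)&(C[...,0]<.032);print("tongue tip bx",np.percentile(bx[s],[1,50]).round(4),"z at tip",z[s&(bx<np.percentile(bx[s],3))].mean().round(4), "by max",np.percentile(by[s],99).round(4))
g=goal(35,.034,.05);print("pred tongue-top tip bx", -.075+.034-.005*np.sin(.611))
E
```

```text
(-0.004, 0.004) 20065 -0.0009
(0.01, 0.0165) 9601 0.013
(0.017, 0.024) 9601 0.019
lip by -0.06 bx [-0.0801 -0.0622] z 0.0191 133
lip by -0.04 bx [-0.0909 -0.0626] z 0.0191 1175
lip by -0.02 bx [-0.0912 -0.0626] z 0.0191 1290
lip by 0.0 bx [-0.0912 -0.0626] z 0.019 1396
lip by 0.02 bx [-0.091  -0.0626] z 0.019 1486
lip by 0.04 bx [-0.0912 -0.0626] z 0.019 1616
lip by 0.06 bx [-0.0912 -0.0636] z 0.019 1128
lip by 0.08 bx [-0.0914 -0.0765] z 0.0189 1029
side wall by min/max [0.0655 0.0998] 0.0129
tongue tip bx [-0.0459 -0.0374] z at tip 0.0557 by max 0.0552
pred tongue-top tip bx -0.04386843410774006
```

step_arm(
  commands=[
    [[0,0,-0.8,0,0,0,0.5],[0,0,-1.2,0,0,0,0.5],[0,0,-1.2,0,0,0,0.5],[0,0,-0.9,0,0,0,0.5],[0,0,-0.5,0,0,0,0.5],[0,0,-0.3,0,0,0,0.5],[0,0,0,0,0,0,0.5],[0,0,0,0,0,0,0.5]],
  ],
)

```text
t: 7.6
position: [0.539, -0.1471, 0.1037]
tool_rot: [-0.339, 0.314, 0.651, 0.603]
force: [0.8, 0.8, -2.8]
gripper_width: 0.0137
```

```bash
python3 - <<'E'
from h import *
delta(goal(35,.008,.001));s=state();print(s["force"].round(1),s["torque"].round(2))
E
```

```text
shift cm [ 0.18 -2.5  -0.02] turn [-0.     0.     0.002]
[ 0.8  0.8 -2.8] [-0.65 -0.05 -0.02]
```

step_arm(
  commands=[
    [[0.03,-0.4,0.05,0,0,0,0.5],[0.05,-0.6,0,0,0,0,0.5],[0.05,-0.7,0,0,0,0,0.5],[0.04,-0.6,0,0,0,0,0.5],[0.01,-0.2,0,0,0,0,0.5],[0,0,0,0,0,0,0.5],[0,0,0,0,0,0,0.5]],
  ],
)

```text
t: 8.18
position: [0.5407, -0.1722, 0.104]
tool_rot: [-0.338, 0.314, 0.651, 0.603]
force: [0.5, -0.1, -4.0]
gripper_width: 0.014
```

```bash
python3 - <<'E'
from h import *
delta(goal(27,.008,.001));s=state();print(s["force"].round(1),s["torque"].round(2))
a,b=goal(35,.008,.001),goal(27,.008,.001);print((b[0]-a[0])*100,(b[1]*a[1].inv()).as_rotvec())
E
```

```text
shift cm [-0.06  0.97 -0.86] turn [-0.14  -0.011  0.002]
[ 0.5 -0.1 -4. ] [-0.67 -0.08 -0.  ]
[-0.07512947  0.95461045 -0.80810247] [-1.39195919e-01 -1.09549564e-02 -5.55562693e-17]
```

step_arm(
  commands=[
    [[-0.02,0.24,-0.2,-0.035,-0.003,0,0.5],[-0.02,0.24,-0.2,-0.035,-0.003,0,0.5],[-0.02,0.24,-0.2,-0.035,-0.003,0,0.5],[-0.02,0.23,-0.2,-0.035,-0.002,0.002,0.5],[0,0,0,0,0,0,0.5],[0,0,0,0,0,0,0.5],[0,0,0,0,0,0,0.5]],
  ],
)

```text
t: 8.77
position: [0.5399, -0.162, 0.0965]
tool_rot: [-0.384, 0.354, 0.626, 0.578]
force: [-0.2, -0.4, -3.9]
gripper_width: 0.0139
```

step_arm(
  commands=[
    [[0.02,-0.2,0,0,0,0,0.5],[0.02,-0.2,0,0,0,0,0.5],[0,0,0,0,0,0,0.5],[0,0,0,0,0,0,0.5]],
  ],
)

```text
t: 9.1
position: [0.5402, -0.167, 0.0959]
tool_rot: [-0.384, 0.355, 0.626, 0.579]
force: [-0.4, -0.4, -3.6]
gripper_width: 0.0137
```

```bash
python3 - <<'E'
from h import *
delta(goal(27,.0023,.001));s=state();print(s["force"].round(1),s["torque"].round(2))
E
```

```text
shift cm [ 0.03 -0.12 -0.05] turn [ 0. -0.  0.]
[-0.4 -0.4 -3.6] [-0.52 -0.07 -0.06]
```

Still free, and about 1–2 mm from the stop. I'll push in 1 mm at a time and read the force.

step_arm(
  commands=[
    [[0.01,-0.1,0,0,0,0,0.5],[0,0,0,0,0,0,0.5],[0,0,0,0,0,0,0.5]],
  ],
)

```text
t: 9.35
position: [0.5403, -0.1676, 0.0961]
tool_rot: [-0.384, 0.355, 0.626, 0.579]
force: [0.2, -0.2, -4.3]
gripper_width: 0.0137
```

step_arm(
  commands=[
    [[0.01,-0.1,0,0,0,0,0.5],[0,0,0,0,0,0,0.5],[0,0,0,0,0,0,0.5]],
  ],
)

```text
t: 9.6
position: [0.5405, -0.1684, 0.0962]
tool_rot: [-0.384, 0.355, 0.626, 0.579]
force: [0.2, 0.4, -4.0]
gripper_width: 0.0142
```

step_arm(
  commands=[
    [[0.01,-0.1,0,0,0,0,0.5],[0,0,0,0,0,0,0.5],[0,0,0,0,0,0,0.5]],
  ],
)

```text
t: 9.85
position: [0.5406, -0.1688, 0.0964]
tool_rot: [-0.384, 0.354, 0.627, 0.579]
force: [-0.3, 4.0, -2.0]
gripper_width: 0.0138
```

step_arm(
  commands=[
    [[0.01,-0.1,0,0,0,0,0.5],[0,0,0,0,0,0,0.5],[0,0,0,0,0,0,0.5]],
  ],
)

```text
t: 10.1
position: [0.5406, -0.1691, 0.0966]
tool_rot: [-0.383, 0.354, 0.627, 0.579]
force: [-1.1, 6.5, -1.7]
gripper_width: 0.0136
```

Contact builds at TCP y = -0.169, within 1 mm of the predicted stop position, with about 6 N. So the tongue is at the stop wall. Next I'll compute the swing about the tip.

```bash
python3 - <<'E'
from h import *
T=[27,24,21,18,15,12,10,8,6,4,2,0];pr=None
for th in T:
    h=.0015*(th/27);g=goal(th,.005*np.sin(np.deg2rad(th)),h)
    if pr: print(th,((g[0]-pr[0])*100).round(2),(g[1]*pr[1].inv()).as_rotvec().round(4),"cum z",g[0][2].round(4),"y",(g[0][1]-.0005).round(4))
    pr=g
E
```

```text
24 [-0.02  0.3  -0.35] [-0.0522 -0.0041  0.    ] cum z 0.0924 y -0.1657
21 [-0.02  0.29 -0.37] [-0.0522 -0.0041  0.    ] cum z 0.0887 y -0.1628
18 [-0.02  0.27 -0.39] [-0.0522 -0.0041 -0.    ] cum z 0.0848 y -0.1602
15 [-0.02  0.25 -0.4 ] [-0.0522 -0.0041 -0.    ] cum z 0.0808 y -0.1577
12 [-0.02  0.23 -0.41] [-0.0522 -0.0041  0.    ] cum z 0.0767 y -0.1555
10 [-0.01  0.14 -0.28] [-0.0348 -0.0027 -0.    ] cum z 0.0739 y -0.1541
8 [-0.01  0.13 -0.29] [-0.0348 -0.0027  0.    ] cum z 0.071 y -0.1528
6 [-0.01  0.12 -0.29] [-0.0348 -0.0027 -0.    ] cum z 0.0681 y -0.1516
4 [-0.01  0.11 -0.3 ] [-0.0348 -0.0027  0.    ] cum z 0.0651 y -0.1505
2 [-0.01  0.1  -0.3 ] [-0.0348 -0.0027 -0.    ] cum z 0.0621 y -0.1495
0 [-0.01  0.09 -0.31] [-0.0348 -0.0027 -0.    ] cum z 0.059 y -0.1486
```

step_arm(
  commands=[
    [[-0.01,0.2,-0.15,-0.026,-0.002,0,0.5],[-0.01,0.2,-0.2,-0.026,-0.002,0,0.5],[-0.01,0.15,-0.18,-0.026,-0.002,0,0.5],[-0.01,0.14,-0.19,-0.026,-0.002,0,0.5],[-0.01,0.14,-0.19,-0.026,-0.002,0,0.5],[-0.01,0.13,-0.2,-0.026,-0.002,0,0.5],[0,0,0,0,0,0,0.5],[0,0,0,0,0,0,0.5]],
  ],
)

```text
t: 10.77
position: [0.5401, -0.1602, 0.0853]
tool_rot: [-0.432, 0.399, 0.595, 0.549]
force: [-0.7, 5.4, -2.7]
gripper_width: 0.0136
```

```bash
python3 - <<'E'
from h import *
delta(goal(18,.0015-.0005,.001));s=state();print(s["force"].round(1),s["torque"].round(2))
E
```

```text
shift cm [-0.02 -0.   -0.04] turn [-0.     0.    -0.001]
[-0.7  5.4 -2.7] [ 0.72  0.1  -0.06]
```

step_arm(
  commands=[
    [[-0.01,0.13,-0.2,-0.026,-0.002,0,0.5],[-0.01,0.13,-0.2,-0.026,-0.002,0,0.5],[-0.01,0.12,-0.2,-0.026,-0.002,0,0.5],[-0.01,0.12,-0.21,-0.026,-0.002,0,0.5],[-0.01,0.14,-0.28,-0.035,-0.003,0,0.5],[-0.01,0.14,-0.29,-0.035,-0.003,0,0.5],[0,0,0,0,0,0,0.5],[0,0,0,0,0,0,0.5]],
  ],
)

```text
t: 11.43
position: [0.5398, -0.1528, 0.0716]
tool_rot: [-0.482, 0.445, 0.554, 0.512]
force: [1.5, 3.9, -2.5]
gripper_width: 0.0136
```

```bash
python3 - <<'E'
from h import *
delta(goal(8,.0007-.0005,.0005));s=state();print(s["force"].round(1),s["torque"].round(2))
E
```

```text
shift cm [-0.05 -0.   -0.05] turn [-0.001  0.001 -0.001]
[ 1.5  3.9 -2.5] [ 0.81 -0.08 -0.07]
```

step_arm(
  commands=[
    [[-0.03,0.07,-0.17,-0.017,-0.001,0,0.5],[-0.01,0.07,-0.17,-0.018,-0.001,0,0.5],[0,0,0,0,0,0,0.5],[0,0,0,0,0,0,0.5]],
  ],
)

```text
t: 11.77
position: [0.5396, -0.1516, 0.0685]
tool_rot: [-0.492, 0.454, 0.546, 0.505]
force: [0.7, 5.6, 1.7]
gripper_width: 0.0137
```

step_arm(
  commands=[
    [[0,0.06,-0.17,-0.017,-0.001,0,0.5],[-0.01,0.06,-0.17,-0.018,-0.001,0,0.5],[0,0,0,0,0,0,0.5],[0,0,0,0,0,0,0.5]],
  ],
)

```text
t: 12.1
position: [0.5396, -0.1503, 0.0652]
tool_rot: [-0.501, 0.463, 0.537, 0.496]
force: [1.0, 5.6, 2.2]
gripper_width: 0.014
```

step_arm(
  commands=[
    [[0,0.06,-0.17,-0.017,-0.001,0,0.5],[-0.01,0.06,-0.17,-0.018,-0.001,0,0.5],[0,0,0,0,0,0,0.5],[0,0,0,0,0,0,0.5]],
  ],
)

```text
t: 12.43
position: [0.5395, -0.1492, 0.0618]
tool_rot: [-0.51, 0.472, 0.528, 0.488]
force: [1.6, 5.9, 2.7]
gripper_width: 0.0136
```

```bash
python3 - <<'E'
from h import *
delta(goal(0,0,0));s=state();print(s["force"].round(1),s["torque"].round(2))
E
```

```text
shift cm [-0.06  0.11 -0.28] turn [-0.035 -0.003 -0.001]
[1.6 5.9 2.7] [ 0.76 -0.17 -0.03]
```

step_arm(
  commands=[
    [[0,0.05,-0.15,-0.017,-0.001,0,0.5],[-0.01,0.05,-0.15,-0.018,-0.002,0,0.5],[0,0,0,0,0,0,0.5],[0,0,0,0,0,0,0.5]],
  ],
)

```text
t: 12.77
position: [0.5392, -0.1486, 0.0586]
tool_rot: [-0.519, 0.48, 0.519, 0.48]
force: [1.3, 3.5, 2.3]
gripper_width: 0.0137
```

step_arm(
  commands=[
    [[0,0,-0.1,0,0,0,0.5],[0,0,0,0,0,0,0.5],[0,0,0,0,0,0,0.5]],
  ],
)

```text
t: 13.02
position: [0.5392, -0.1486, 0.0586]
tool_rot: [-0.519, 0.48, 0.519, 0.48]
force: [-2.0, 5.1, 7.4]
gripper_width: 0.0138
```

```bash
python3 - <<'E'
from h import *
delta(goal(0,0,0));s=state();print(s["force"].round(1),s["torque"].round(2))
E
```

```text
shift cm [-0.03  0.04  0.04] turn [-0.    -0.001  0.   ]
[-2.   5.1  7.4] [ 0.94  0.17 -0.04]
```

step_arm(
  commands=[
    [[0,0.05,-0.15,-0.01,0,0,0.5],[0,0,0,0,0,0,0.5],[0,0,0,0,0,0,0.5]],
  ],
)

```text
t: 13.27
position: [0.5392, -0.1488, 0.0585]
tool_rot: [0.522, -0.483, -0.516, -0.477]
force: [-5.4, 2.6, 14.7]
gripper_width: 0.0137
```

step_arm(
  commands=[
    [[0,0.05,0.2,0.01,0,0,0.5],[0,0,0,0,0,0,0.5],[0,0,0,0,0,0,0.5]],
  ],
)

```text
t: 13.52
position: [0.5388, -0.1485, 0.0585]
tool_rot: [0.519, -0.481, -0.519, -0.479]
force: [-2.6, 1.0, 7.2]
gripper_width: 0.0136
```

step_arm(
  commands=[
    [[0,0,0,0,0,0,2.5],[0,0,0,0,0,0,3.5],[0,0,0,0,0,0,4],[0,0,0,0,0,0,4],[0,0,0,0,0,0,4],[0,0,0,0,0,0,4]],
  ],
)

```text
t: 14.02
position: [0.5386, -0.1473, 0.0572]
tool_rot: [-0.519, 0.481, 0.52, 0.479]
force: [-0.7, 0.3, -0.4]
gripper_width: 0.0397
```

step_arm(
  commands=[
    [[0,0,1,0,0,0,4],[0,0,2,0,0,0,4],[0,0,3,0,0,0,4],[0,0,3,0,0,0,4],[0,0,2,0,0,0,4],[0,0,1,0,0,0,4],[0,0,0,0,0,0,4],[0,0,0,0,0,0,4]],
  ],
)

```text
t: 14.68
position: [0.5388, -0.1473, 0.1774]
tool_rot: [-0.519, 0.48, 0.52, 0.479]
force: [0.6, -0.1, 0.1]
gripper_width: 0.0403
```

```bash
python3 - <<'E'
from h import *
im,d,pose=snap("w5");print(pose[0],state()["force"])
P=cloud("wrist",d,pose);bx=(P-B)@X;by=(P-B)@Y;z=P[...,2]-.03;g=im.mean(2)
s=(d>.1)&(abs(by)<.056)&(bx>-.049)&(bx<.072)&(z>.004)&(z<.026)&((abs(bx-.01)>.02))
v,u=np.mgrid[:400,:640];s&=(v<270)
q=np.c_[bx[s],by[s],np.ones(s.sum())];co,*_=np.linalg.lstsq(q,z[s],rcond=None)
r=abs(q@co-z[s])<.002;co,*_=np.linalg.lstsq(q[r],z[s][r],rcond=None);print("plane slope x,y, z0",co.round(4),r.sum())
hs=(d>.1)&(z>.048)&(z<.058)&(abs(by)<.05)&(abs(bx-.01)<.02)&(v<300);print("handle",hs.sum(),np.percentile(bx[hs],[3,97]).round(4),np.percentile(by[hs],[3,97]).round(4),np.median(z[hs]).round(4))
ls=(d>.1)&(z>.0175)&(z<.022)&(bx<-.05)&(abs(by)<.06);print("lip edge",np.percentile(bx[ls],98).round(4),np.median(z[ls]).round(4))
cv2.imwrite("pics/w5c.png",im[:,:,::-1])
E
```

```text
[ 0.53883693 -0.14725319  0.17740522] [-0.13821725  0.65259612 -0.12661334]
plane slope x,y, z0 [-0.0009 -0.0012  0.0132] 7784
handle 1340 [0.0029 0.016 ] [-0.0352  0.0396] 0.0528
lip edge -0.062 0.0189
```

View pics/w5c.png

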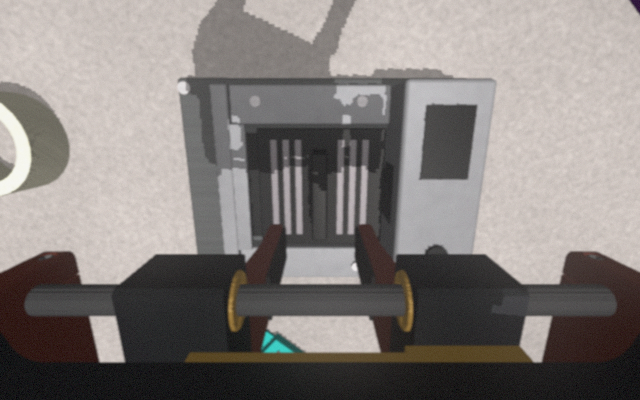

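The picture shows the cassette lying flat in the recess, handle at (318,190), lip over the tongue on the left (about x 235) and hood on the right (from x 388). The plane fit gives a slope of -0.0009 and a height of 13.2 mm, with a depth bias of about -0.9 mm, so it is flat at 14 mm. I'll back off and check the catch and the bystanders.

step_arm(
  commands=[
    [[-0.5,-1,1.5,0,0,0,4],[-0.5,-2,2,0,0,0,4],[-0.5,-2,2,0,0,0,4],[-0.5,-2,2,0,0,0,4],[0,-1,1,0,0,0,4],[0,0,0,0,0,0,4],[0,0,0,0,0,0,4],[0,0,0,0,0,0,4]],
  ],
)

```text
t: 15.4
position: [0.5185, -0.2264, 0.2599]
tool_rot: [-0.518, 0.481, 0.521, 0.479]
force: [-1.3, 1.0, -0.7]
gripper_width: 0.0396
```

```bash
python3 - <<'E'
from h import *
im,d,pose=snap("w6");P=cloud("wrist",d,pose);bx=(P-B)@X;by=(P-B)@Y;z=P[...,2]-.03
for y0,y1 in((-.045,-.03),(-.018,.018),(.03,.05)):
    s=(d>.1)&(by>y0)&(by<y1)&(bx>.055)&(bx<.079)&(z<.05)
    print((y0,y1),[(round(a,3),np.median(z[s&(bx>a)&(bx<a+.004)]).round(4) if (s&(bx>a)&(bx<a+.004)).sum() else None) for a in np.arange(.056,.078,.003)])
s=(d>.1)&(abs(by)<.05)&(bx>-.047)&(bx<.07)&(z>.004)&(z<.024)&(abs(bx-.01)>.02)
q=np.c_[bx[s],by[s],np.ones(s.sum())];co,*_=np.linalg.lstsq(q,z[s],rcond=None);r=abs(q@co-z[s])<.002
co,*_=np.linalg.lstsq(q[r],z[s][r],rcond=None);print("plane",co.round(4))
sd,ds=get_image("side");o=np.load("pics/side0.npz")["im"]
for n,(a,b,c,e) in dict(carton=(110,155,240,300),tape=(315,395,360,425)).items(): print(n,"mean diff",abs(sd[a:b,c:e].astype(int)-o[a:b,c:e]).mean().round(1))
vv,uu=np.where((abs(by)<.06)&(bx>.03)&(bx<.085)&(d>.1));a,b,c,e=vv.min(),vv.max(),uu.min(),uu.max();print(a,b,c,e)
A=cv2.resize(im[a:b,c:e,::-1],(300,420),interpolation=cv2.INTER_CUBIC);S=cv2.resize(sd[185:295,280:400,::-1],(458,420),interpolation=cv2.INTER_CUBIC)
cv2.imwrite("pics/c6.png",np.hstack([A,S]))
E
```

```text
(-0.045, -0.03) [(np.float64(0.056), np.float64(0.013)), (np.float64(0.059), np.float64(0.0131)), (np.float64(0.062), np.float64(0.0128)), (np.float64(0.065), np.float64(0.0127)), (np.float64(0.068), np.float64(0.0128)), (np.float64(0.071), np.float64(0.0127)), (np.float64(0.074), np.float64(0.0295)), (np.float64(0.077), np.float64(0.0328))]
(-0.018, 0.018) [(np.float64(0.056), np.float64(0.0132)), (np.float64(0.059), np.float64(0.0131)), (np.float64(0.062), np.float64(0.013)), (np.float64(0.065), np.float64(0.0129)), (np.float64(0.068), np.float64(0.0132)), (np.float64(0.071), np.float64(0.0202)), (np.float64(0.074), np.float64(0.0354)), (np.float64(0.077), np.float64(0.0447))]
(0.03, 0.05) [(np.float64(0.056), np.float64(0.0131)), (np.float64(0.059), np.float64(0.0127)), (np.float64(0.062), np.float64(0.0128)), (np.float64(0.065), np.float64(0.0127)), (np.float64(0.068), np.float64(0.0127)), (np.float64(0.071), np.float64(0.0123)), (np.float64(0.074), np.float64(0.0298)), (np.float64(0.077), np.float64(0.0268))]
plane [-0.0009 -0.0008  0.0132]
carton mean diff 6.2
tape mean diff 7.1
149 253 392 458
```

View pics/c6.png

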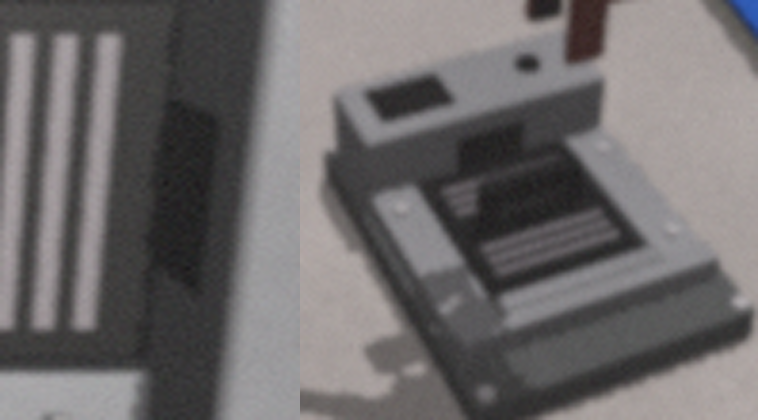

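The left crop shows the black catch at (185,190) projecting over the cassette's edge. Depth there is 20 mm above the floor at x 71–75 mm, while the cassette beside it is at 13 mm. The side view shows the cassette flush in the bay. I'm handing in.

```bash
python3 -c "
from plant import *
print(state()['t'],sign_off())"
```

```text
the job is handed in; nothing more can be done
15.5 None
```

The black cassette is back in the filter bay and latched. The job was handed in at 15.5 s, with the gripper open and clear of everything.

**What I did:**
- I gripped the handle and brought the tongue down in front of the lip at 35°. The bay turned out to be shifted by about -13 mm.
- I slid the tongue under the lip, eased the tilt to 27° and pushed to the stop with about 6 N.
- I then swung the free edge down and pressed at the handle. The peak reading was about 15 N.

**Last checks:**
- **Seating:** the frame lies flat, with a slope of about 0.001, and measures 13.2 mm above the floor against 14 mm nominal. The depth readings run about 1 mm low elsewhere too.
- **Catch:** its nose is seen sprung out over the cassette's edge.
- **Stop:** the handle sits within about 1 mm of its seated position along x.
- **Carton and tape roll:** neither was approached. The before-and-after image difference around them was small (6–7 grey levels), which I took as noise and shadow without measuring their positions again.

No check failed or disagreed. I did not press the free edge separately with the fingertips, because the edge was already level below the nose.

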